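# Change over the mosaic bars on the drying beam

### The job

Lift the blue lid off the tub by its knob and set it down, knob up, on the cork mat. Then swap the bars over: lay every orange bar from the tub straight across the narrow wooden beam, evenly balanced on it and a clear finger's width apart, and lay every blue bar from the beam flat on the floor of the tub, where the yellow ones stay. Finally put the lid back fully home on the tub, without disturbing the jar, mug or file.

Things in the scene. Friction and masses are not known exactly. Their poses are not given: they have to be found in the camera images.
- tub: Clear shallow tub, white rim, fixed: outside 210 x 210 x 50 mm high, inside 200 x 200, walls and floor 5 mm. Origin under its centre, x, y along the sides, z up. Its bars start flat on the floor, length along the tub's y, in a grid of six places: y about +-48 mm, x about -56, 0, 56 mm; at most one place is empty. 30 mm beside each bar for a finger.
- lid: Loose blue lid, plate 214 x 214 x 6 mm, about 300 g. Origin: centre of the plate's underside, z up. Wooden block knob on its middle: 50 mm along x, 22 along y, top 36 mm above origin. Lip under it, 190 x 190 mm, 8 mm deep, fits inside the tub with 5 mm to spare all round, at any quarter turn; home, its origin is 50 mm above the tub's. Starts home on the tub.
- mat: Thin cork mat, 230 x 230 x 4 mm, fixed; the place for the lid while the tub is open (the lid then stands on its lip, its origin 12 mm above the mat's). Origin at the centre of its underside.
- beam: Narrow raised wooden drying beam, fixed: 280 mm long (its x), 40 mm wide (its y), 50 mm high (its z). Origin at the centre of its underside. Bars lie across it, overhanging 20 mm either side; a bar lying on it has its centre 63 mm above the beam's origin.
- orange1: Square-section glazed ceramic edging bar, 80 x 26 x 26 mm, 120 g (may vary by a third), flat ends; origin at its centre, x along its 80 mm length. Orange: starts in the tub, belongs on the beam. Three or all of the four oranges are present.
- orange2: Square-section glazed ceramic edging bar, 80 x 26 x 26 mm, 120 g (may vary by a third), flat ends; origin at its centre, x along its 80 mm length. Orange: starts in the tub, belongs on the beam. Three or all of the four oranges are present.
- orange3: Square-section glazed ceramic edging bar, 80 x 26 x 26 mm, 120 g (may vary by a third), flat ends; origin at its centre, x along its 80 mm length. Orange: starts in the tub, belongs on the beam. Three or all of the four oranges are present.
- orange4: Square-section glazed ceramic edging bar, 80 x 26 x 26 mm, 120 g (may vary by a third), flat ends; origin at its centre, x along its 80 mm length. Orange: starts in the tub, belongs on the beam. Three or all of the four oranges are present.
- yellow1: Square-section glazed ceramic edging bar, 80 x 26 x 26 mm, 120 g (may vary by a third), flat ends; origin at its centre, x along its 80 mm length. Yellow: starts in the tub and stays there.
- yellow2: Square-section glazed ceramic edging bar, 80 x 26 x 26 mm, 120 g (may vary by a third), flat ends; origin at its centre, x along its 80 mm length. Yellow: starts in the tub and stays there.
- blue1: Square-section glazed ceramic edging bar, 80 x 26 x 26 mm, 120 g (may vary by a third), flat ends; origin at its centre, x along its 80 mm length. Dark blue: starts lying across the beam, belongs in the tub. One or both are present.
- blue2: Square-section glazed ceramic edging bar, 80 x 26 x 26 mm, 120 g (may vary by a third), flat ends; origin at its centre, x along its 80 mm length. Dark blue: starts lying across the beam, belongs in the tub. One or both are present.
- jar: Bystander: white jar with a red cap, 64 mm across, 80 mm high, on the bench beyond the work. Origin under its centre.
- mug: Bystander: white mug, 76 mm across, 80 mm high. Origin under its centre.
- file: Bystander: flat steel file with a red handle, 270 mm long, lying on the bench. Origin under it, 5 mm from mid-length.
Not all that is in view belongs to the job. What is shaped like the blue1 but green or pink is not meant.

How it is judged (in metres and radians):
On the way, in this order (a step that is already met when the one before it is completed fails the run):
1. the lid rests knob up on the cork mat, let go (horizontal distance between lid and mat below 0.05 m and z of lid in the frame of mat below 0.018 m and angle between lid's own z axis and vertical below 0.05 rad and linear speed of lid below 0.02 m/s and contact force between the fingers and lid below 0.1 N), for 0.2 s.
2. with the lid still off the tub, every orange bar lies across the beam, and every blue and yellow bar lies flat in the tub, at rest (x of orange1 in the frame of beam between -0.13 and 0.13 m and y of orange1 in the frame of beam between -0.018 and 0.018 m and z of orange1 in the frame of beam between 0.058 and 0.068 m and angle between the x axis of each of orange1, orange2, orange3, orange4 and the y axis of beam, either way round below 0.3 rad and linear speed of each of orange1, orange2, orange3, orange4, blue1, blue2, yellow1, yellow2 below 0.02 m/s and x of orange2 in the frame of beam between -0.13 and 0.13 m and y of orange2 in the frame of beam between -0.018 and 0.018 m and z of orange2 in the frame of beam between 0.058 and 0.068 m and x of orange3 in the frame of beam between -0.13 and 0.13 m and y of orange3 in the frame of beam between -0.018 and 0.018 m and z of orange3 in the frame of beam between 0.058 and 0.068 m and x of orange4 in the frame of beam between -0.13 and 0.13 m and y of orange4 in the frame of beam between -0.018 and 0.018 m and z of orange4 in the frame of beam between 0.058 and 0.068 m and x of blue1 in the frame of tub between -0.092 and 0.092 m and y of blue1 in the frame of tub between -0.092 and 0.092 m and z of blue1 in the frame of tub between 0.012 and 0.024 m and x of blue2 in the frame of tub between -0.092 and 0.092 m and y of blue2 in the frame of tub between -0.092 and 0.092 m and z of blue2 in the frame of tub between 0.012 and 0.024 m and x of yellow1 in the frame of tub between -0.092 and 0.092 m and y of yellow1 in the frame of tub between -0.092 and 0.092 m and z of yellow1 in the frame of tub between 0.012 and 0.024 m and x of yellow2 in the frame of tub between -0.092 and 0.092 m and y of yellow2 in the frame of tub between -0.092 and 0.092 m and z of yellow2 in the frame of tub between 0.012 and 0.024 m and distance between each of orange2, orange3, orange4 and orange1 above 0.034 m and distance between each of orange3, orange4 and orange2 above 0.034 m and distance between orange4 and orange3 above 0.034 m and horizontal distance between lid and tub above 0.1 m), for 0.2 s.
At the end, for the whole second after the job is handed in: Orange bars lie on the beam: centre within 18 mm of its centre line and 130 mm of its middle, within 0.3 rad of square across, over 34 mm apart. Blue and yellow bars lie flat on the tub floor. Lid home on the tub: within 9 mm in x and y, 4 mm in z, tilt under 0.035 rad. All at rest (x of orange1 in the frame of beam between -0.13 and 0.13 m and y of orange1 in the frame of beam between -0.018 and 0.018 m and z of orange1 in the frame of beam between 0.058 and 0.068 m and angle between the x axis of each of orange1, orange2, orange3, orange4 and the y axis of beam, either way round below 0.3 rad and linear speed of each of orange1, orange2, orange3, orange4, blue1, blue2, yellow1, yellow2, lid below 0.02 m/s and x of orange2 in the frame of beam between -0.13 and 0.13 m and y of orange2 in the frame of beam between -0.018 and 0.018 m and z of orange2 in the frame of beam between 0.058 and 0.068 m and x of orange3 in the frame of beam between -0.13 and 0.13 m and y of orange3 in the frame of beam between -0.018 and 0.018 m and z of orange3 in the frame of beam between 0.058 and 0.068 m and x of orange4 in the frame of beam between -0.13 and 0.13 m and y of orange4 in the frame of beam between -0.018 and 0.018 m and z of orange4 in the frame of beam between 0.058 and 0.068 m and x of blue1 in the frame of tub between -0.092 and 0.092 m and y of blue1 in the frame of tub between -0.092 and 0.092 m and z of blue1 in the frame of tub between 0.012 and 0.024 m and x of blue2 in the frame of tub between -0.092 and 0.092 m and y of blue2 in the frame of tub between -0.092 and 0.092 m and z of blue2 in the frame of tub between 0.012 and 0.024 m and x of yellow1 in the frame of tub between -0.092 and 0.092 m and y of yellow1 in the frame of tub between -0.092 and 0.092 m and z of yellow1 in the frame of tub between 0.012 and 0.024 m and x of yellow2 in the frame of tub between -0.092 and 0.092 m and y of yellow2 in the frame of tub between -0.092 and 0.092 m and z of yellow2 in the frame of tub between 0.012 and 0.024 m and distance between each of orange2, orange3, orange4 and orange1 above 0.034 m and distance between each of orange3, orange4 and orange2 above 0.034 m and distance between orange4 and orange3 above 0.034 m and x of lid in the frame of tub between -0.009 and 0.009 m and y of lid in the frame of tub between -0.009 and 0.009 m and z of lid in the frame of tub between 0.046 and 0.054 m and angle between lid's own z axis and vertical below 0.035 rad); the robot touches nothing.
It fails at once if the jar, the mug or the file is moved more than 30 mm (distance of any of jar, mug, file from where it was at the start of the episode above 0.03 m).
Of orange1, orange2, orange3, orange4 only 3 to 4 are there at a start; the rules pass over those that are not, and their reading is None.
Of blue1, blue2 only 1 to 2 are there at a start; the rules pass over those that are not, and their reading is None.
At some moment in a run one of lid may be knocked a few centimetres aside while the robot is not near it.
Once in a run the grip may slacken for a moment while it holds something.
It also fails if it takes over 210 s, if anything falls off the work surface, if the arm or the gripper's body presses on something with over 40 N, if the wrist force passes 120 N, or if a joint passes its speed limit or range.

### The arm

A 6-joint arm with a two-finger parallel gripper is mounted at the origin on the work surface. World frame = base frame: x ahead of the robot, y to its left, z up, the work surface at z = 0. Lengths are in m, angles in degrees, forces in N, time in s.
With the tool pointing down it reaches from about 0.375 to 0.9 m from the base axis. Payload 3.1 kg.
Tool frame: the origin (TCP) lies on the centre line of the jaws, within the pads' length; the fingertips stand 25 mm ahead of it and the grasp point (between the pads) lies 6 mm ahead of it; z points along the fingers, y is the line along which they close (so a half turn about z gives the same grasp; the last joint's range is limited). The gripper opens to 87 mm and grips with 3 to 60 N. Pads are 19 mm wide; open, the fingers measure 117 mm over their backs; the gripper's body (75 mm by 190 mm) begins 51 mm behind the grasp point.
Start: joints at [58.757, 30.224, 82.088, -0, 67.689, -10.227], TCP at [0.224, 0.583, 0.248] pointing down, gripper open.
Joint ranges: [-176.69, 176.69], [-43.24, 126.21], [12.49, 139.97], [-82, 262], [0, 151.66], [-163.58, 163.58]. Speed limits (degrees/s): [159.86, 159.86, 180, 180, 180, 180].

### API

Orientations are given as a 3x3 rotation matrix whose columns are the frame's x, y, z axes.
In Python, from rig import bot, cams, models gives the robot as it stands. The module is installed in compiled form; this text tells all that it offers.
- The arm moves only by the shell command python3 -m handwheel 'ROWS' [OPENING]. ROWS is JSON, a list of rows, each a list of 6 numbers: the shift along the world's x, y, z each as a share of 1 m, from -1 to 1, then the turn, a rotation vector about the world's x, y, z each as a share of 2 rad, from -1 to 1. In form: [[dx, dy, dz, wx, wy, wz], ...]. A call has exactly 8 rows; each row is the pose to reach, as a shift and turn from the pose commanded when the call began; what a row does not reach only later rows make up. A row lasts 1/12 s, in which the tool goes at most 41.7 mm and 7.16 degrees, less where a joint would pass 70% of its speed; a pose out of reach is approached as far as the arm can. A call with a number of a shift or a turn outside -1 to 1 is refused whole. A call with a gripper value outside its range is refused whole. OPENING is the opening, from -1 (shut) to 1 (fully open), so that 0 is half open, set as the call begins (- or left out, the last holds). The fingers move at their own pace and stop on an object; the grip force is fixed at half the most. Time passes only in rows, so rows that repeat a pose let the fingers close, or fill a call up. It gives the time, the measured TCP pose, the force, the opening and the grip force at its end, in the units of the state.
- bot.read_state(): the state, without advancing time (a new reading comes with each control period).
- cams.capture(name): name is "scene" or "top"; returns (picture, depth): 480x640x3 uint8, blue, green, red; 480x640 float32, m along the optical axis (not along the pixel's ray), 0 where there is no reading.
- cams.calibration(name): a dict with "mtx" (3x3 intrinsics, pixels), "dist_coeffs" ([k1, k2, p1, p2, k3] as OpenCV has them; the pictures are not rectified), "R" (3x3) and "t" (3): a world point X has camera coordinates R X + t. Camera axes: x right, y down, z forward; pixel columns grow to the right and rows downward; lengths in m; the calibration is good to about 2 mm. A picture is of the moment at which its call begins. calibration takes no time and is no camera call.
- bot.hand_in(): hands the job in; it is judged then, once.
Trained networks look in the newest picture that a camera, given by its name, has taken for a name from the list of things; names that differ only in an ending like _2 or _b are one class to them, and where a whole thing is asked for, a point or a joint stands for the part that bears it (a point fixed in the world has none). Each returns a list of dicts, best first, with "conf" (0 to 1); they miss things now and then, are a little off and sometimes report something else, mostly with a low value. They report only what shows in the picture. A call takes as long as a camera call. They do not tell look-alikes from the thing itself.
- models.spot_in(query, camera): "position" ([column, row] in pixels, amid what is visible of it).
- models.tip_of(query, camera): "position" ([column, row] in pixels: a listed point, or the origin of a listed thing).
The state is a dict: "time_s": time; "joint_positions": joint angles; "qvel": joint speeds; "tau": joint torques, N m; "position": TCP position; "tcp_rot": TCP orientation; "force": force on the tool from outside, world axes, zero at the start; "moment": the same for the moment, N m; "opening": opening from 0.0 (shut) to 1.0 (fully open); "grasp_force": force on a finger pad.
Only numpy, scipy, OpenCV 4.12 (cv2) and the standard library are available. Lean on these libraries where they do the work, as an engineer would, in place of code of your own. Each camera call takes 0.05 s, during which the arm holds its last target. There are 200 camera calls.

## Working session

There is one attempt and no reset: what is moved stays moved. The work goes in short steps, Python scripts to look and compute and a shell command to move; the robot and the scene stay as the last step left them, time stands still between calls to the robot, and variables do not carry over. Pictures are saved under pics/ and viewed, at most 14 in all, crops included, and the job is handed in when it is done.

```bash
mkdir -p pics; cat > h.py <<'E'
import numpy as np, cv2
from rig import bot,cams,models
def cap(n,f=None):
    im,d=cams.capture(n)
    if f: cv2.imwrite('pics/'+f,im)
    return im,d
def world(cam,uv,depth=None,z=None):
    c=cams.calibration(cam);K=np.array(c['mtx']);R=np.array(c['R']);t=np.array(c['t']).ravel()
    uv=np.array(uv,float).reshape(-1,1,2)
    n=cv2.undistortPoints(uv,K,np.array(c['dist_coeffs'],float)).reshape(-1,2)
    r=np.c_[n,np.ones(len(n))]
    if depth is not None: return (r*np.array(depth).reshape(-1,1)-t)@R
    C=-R.T@t; D=r@R
    return C+D*((z-C[2])/D[:,2])[:,None]
def cloud(cam,d):
    v,u=np.nonzero(d>0)
    P=np.full(d.shape+(3,),np.nan); P[v,u]=world(cam,np.c_[u,v],d[v,u]); return P
E
python3 - <<'E'
from h import *
for n in('top','scene'):
    im,d=cap(n,n+'0.png'); c=cams.calibration(n); print(n,-np.array(c['R']).T@np.array(c['t']).ravel())
s=bot.read_state();print(s['time_s'],s['position'],np.round(s['tcp_rot'],3),s['force'],s['opening'])
E
```

```text
top [ 0.44941518 -0.0315057   1.32262567]
scene [ 1.13328576 -0.04285396  0.95162323]
0.1 [0.22379818 0.58291721 0.24665618] [[-0.933  0.359 -0.001]
 [ 0.359  0.933 -0.002]
 [ 0.    -0.002 -1.   ]] [ 0.74920499 -0.01178221 -0.14166643] 1.0037008831663448
```

View pics/top0.png

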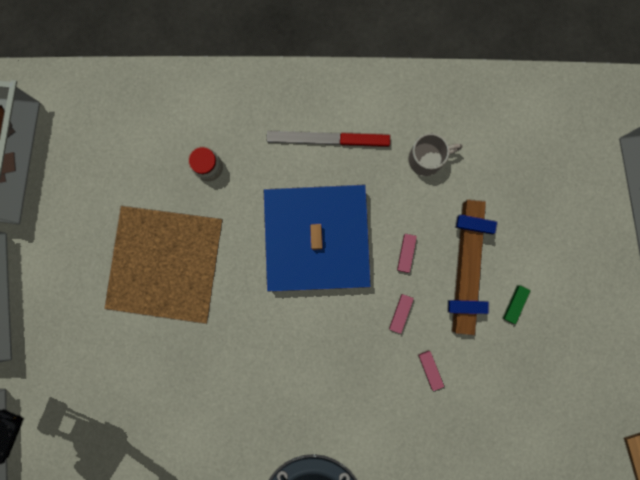

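View pics/scene0.png

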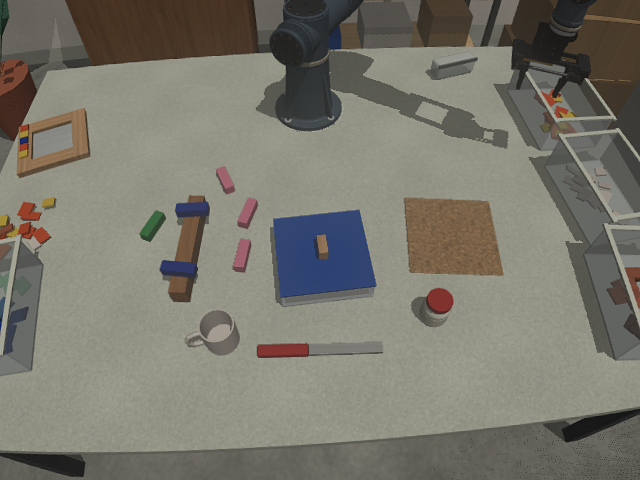

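Top view: the lid is at (317,238) with its knob at (316,237), the mat at (165,265) and the beam at (470,268). Blue bars lie on the beam at (476,224) and (469,307). The look-alikes are pink bars at (407,253), (402,314) and (431,370), and a green bar at (517,304). The jar is at (204,163), the mug at (431,155) and the file at (328,139). Next I'll measure these.

```bash
cat >> h.py <<'E'
def rects(cam,im,d,hlo,hhi,z,amin=150,roi=None,zr=None):
    """min-area rects of colour blobs, projected on plane z: (centre, long side, short side, angle of long side deg)"""
    m=cv2.inRange(cv2.cvtColor(im,cv2.COLOR_BGR2HSV),hlo,hhi)
    if zr: P=cloud(cam,d)[...,2]; m[~((P>zr[0])&(P<zr[1]))]=0
    if roi: k=np.zeros_like(m);u0,v0,u1,v1=roi;k[v0:v1,u0:u1]=1;m*=k
    out=[];n,l,st,ce=cv2.connectedComponentsWithStats(m)
    for i in range(1,n):
        if st[i,4]<amin: continue
        v,u=np.nonzero(l==i);p=world(cam,np.c_[u,v],z=z)[:,:2]
        (c,(w,h),a)=cv2.minAreaRect((p*1000).astype(np.float32))
        if w<h:w,h,a=h,w,a+90
        a=(a+90)%180-90
        dd=d[l==i];Z=np.median(cloud(cam,d)[l==i][:,2][dd>0])
        out.append((np.round(c,1).tolist(),round(w,1),round(h,1),round(a,1),round(float(Z),4),np.round(ce[i]).tolist()))
    return out
E
python3 - <<'E'
from h import *
im,d=cap('top')
hsv=cv2.cvtColor(im,cv2.COLOR_BGR2HSV)
for p in[(290,210),(165,265),(470,268),(316,237),(476,224),(300,139)]: print(p,hsv[p[1],p[0]],world('top',[p],[d[p[1],p[0]]]))
print('lid',rects('top',im,d,(105,150,60),(125,255,255),.056,2000))
print('blue',rects('top',im,d,(105,150,30),(130,255,255),.076,100,(430,180,520,340)))
print('knob',rects('top',im,d,(5,60,60),(20,255,255),.086,50,(290,210,345,260)))
print('mat',rects('top',im,d,(5,60,60),(20,255,255),.004,2000,(80,180,240,340)))
print('beam',rects('top',im,d,(0,60,30),(20,255,255),.05,100,(430,180,520,340)))
E
```

```text
(290, 210) [109 199 110] [[0.62230518 0.05591819 0.05782986]]
(165, 265) [ 16 141  92] [[0.50470428 0.32796402 0.00969499]]
(470, 268) [ 14 169  95] [[ 0.50850114 -0.32107213  0.04612006]]
(316, 237) [ 16 133 136] [[ 5.63933429e-01 -1.38662200e-04  8.77981160e-02]]
(476, 224) [112 227  92] [[ 0.59736677 -0.32676242  0.07614507]]
(300, 139) [ 23  16 125] [[0.78449497 0.04070244 0.01560687]]
lid [([565.6, -0.1], 211.4, 210.9, -86.5, 0.0566, [316.0, 238.0])]
blue [([596.5, -326.9], 78.3, 27.6, 78.7, 0.0769, [476.0, 224.0]), ([430.1, -310.3], 77.5, 24.2, -89.1, 0.0766, [468.0, 307.0])]
knob [([566.2, -0.1], 48.9, 20.3, 1.1, 0.0863, [316.0, 236.0])]
mat [([507.9, 334.6], 230.4, 230.3, 83.4, 0.0044, [163.0, 264.0])]
beam [([634.8, -328.0], 48.4, 36.3, 82.6, 0.0505, [474.0, 208.0]), ([514.6, -318.2], 145.0, 49.6, -4.7, 0.0503, [469.0, 265.0]), ([392.7, -307.7], 48.9, 42.3, 85.2, 0.0501, [464.0, 324.0])]
```

```bash
python3 - <<'E'
from h import *
im,d=cams.capture('top')
c=cv2.resize(im[180:345,260:510],(800,528));cv2.imwrite('pics/crop1.png',c)
models
for q in('lid','blue1','mat','beam'):
  print(q,[(x['position'],round(x['conf'],2)) for x in models.tip_of(q,'top')][:4])
E
```

```text
lid [([317.0, 236.9], 0.83)]
blue1 [([405.6, 253.7], 0.91), ([429.4, 370.6], 0.84), ([516.2, 303.8], 0.82), ([399.0, 311.1], 0.76)]
mat [([162.3, 261.7], 0.83)]
beam [([470.3, 264.4], 0.97)]
```

View pics/crop1.png

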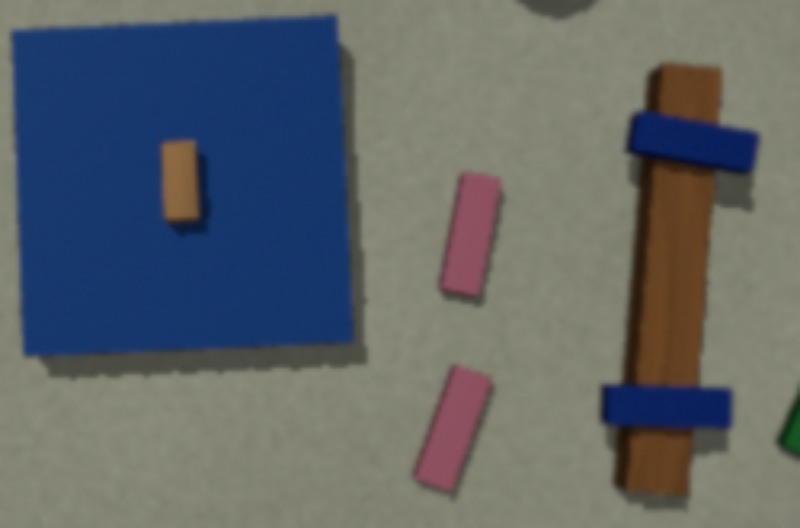

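List of candidates: the lid is the only large blue plate (317,238). The blue bars are (476,224) and (469,307). The networks also report the pink and green bars as "blue1", and I rejected those by colour. The crop confirms the choice, and the sizes match (lid 211, knob 49x20, bars 78x26). Moving to the knob now.

```bash
python3 -m handwheel '[[0.02,-0.034,0,0,0,0.01],[0.04,-0.068,0,0,0,0.02],[0.06,-0.102,0,0,0,0.03],[0.08,-0.136,0,0,0,0.04],[0.1,-0.17,0,0,0,0.05],[0.12,-0.204,0,0,0,0.06],[0.14,-0.238,0,0,0,0.07],[0.16,-0.272,0,0,0,0.08]]' 1
python3 -m handwheel '[[0.02,-0.034,0,0,0,0.02],[0.04,-0.068,0,0,0,0.04],[0.06,-0.102,0,0,0,0.06],[0.08,-0.136,0,0,0,0.08],[0.1,-0.17,0,0,0,0.1],[0.12,-0.204,0,0,0,0.11],[0.14,-0.238,0,0,0,0.12],[0.16,-0.272,0,0,0,0.13]]'
python3 -m handwheel '[[0.01,-0.02,-0.02,0,0,0],[0.022,-0.039,-0.05,0,0,0],[0.022,-0.039,-0.08,0,0,0],[0.022,-0.039,-0.1,0,0,0],[0.022,-0.039,-0.11,0,0,0],[0.022,-0.039,-0.11,0,0,0],[0.022,-0.039,-0.11,0,0,0],[0.022,-0.039,-0.11,0,0,0]]'
python3 - <<'E'
from h import *
im,d=cap('top','t1.png')
s=bot.read_state();R=np.array(s['tcp_rot']);print(s['time_s'],np.round(s['position'],4),np.degrees(np.arctan2(R[1,1],R[0,1])),s['joint_positions'],s['force'])
E
```

```text
time_s: 1.07
position: [0.3848, 0.3098, 0.2478]
tcp_rot: [[-0.979, 0.204, 0.001], [0.204, 0.979, 0.0], [-0.001, 0.0, -1.0]]
force: [0.9, 0.8, 0.7]
opening: 1.0
grasp_force: 0.0
time_s: 1.73
position: [0.5448, 0.0375, 0.2478]
tcp_rot: [[-0.999, -0.054, 0.0], [-0.054, 0.999, 0.0], [-0.0, 0.0, -1.0]]
force: [1.0, -0.2, 0.4]
opening: 0.999
grasp_force: 0.0
time_s: 2.4
position: [0.5672, 0.0006, 0.1389]
tcp_rot: [[-0.999, -0.054, 0.003], [-0.054, 0.999, -0.001], [-0.003, -0.001, -1.0]]
force: [-0.2, 0.6, -0.3]
opening: 1.0
grasp_force: 0.0
2.45 [0.5673 0.0006 0.1392] 93.08804895884225 [-1.12249718e+01  3.42360913e+01  9.61353329e+01 -1.80818303e-03
  4.94287812e+01 -1.04311933e+02] [-0.21668245 -0.72264056 -0.90603317]
```

```bash
python3 -m handwheel '[[0,0,-0.012,0,0,0],[0,0,-0.024,0,0,0],[0,0,-0.036,0,0,0],[0,0,-0.046,0,0,0],[0,0,-0.054,0,0,0],[0,0,-0.054,0,0,0],[0,0,-0.054,0,0,0],[0,0,-0.054,0,0,0]]'
python3 -m handwheel '[[0,0,0,0,0,0],[0,0,0,0,0,0],[0,0,0,0,0,0],[0,0,0,0,0,0],[0,0,0,0,0,0],[0,0,0,0,0,0],[0,0,0,0,0,0],[0,0,0,0,0,0]]' -1
python3 -m handwheel '[[0,0,0.005,0,0,0],[0,0,0.01,0,0,0],[0,0,0.02,0,0,0],[0,0,0.03,0,0,0],[0,0,0.045,0,0,0],[0,0,0.06,0,0,0],[0,0,0.07,0,0,0],[0,0,0.08,0,0,0]]'
```

```text
time_s: 3.12
position: [0.5666, 0.0004, 0.0841]
tcp_rot: [[-0.999, -0.053, 0.001], [-0.053, 0.999, -0.0], [-0.001, -0.0, -1.0]]
force: [-0.2, 0.2, 0.0]
opening: 0.997
grasp_force: 0.0
time_s: 3.78
position: [0.5661, 0.0004, 0.0835]
tcp_rot: [[-0.999, -0.053, -0.0], [-0.053, 0.999, 0.0], [0.0, 0.0, -1.0]]
force: [1.1, 0.7, 0.6]
opening: 0.482
grasp_force: 0.0
time_s: 4.45
position: [0.5661, 0.0004, 0.1649]
tcp_rot: [[-0.999, -0.053, 0.001], [-0.053, 0.999, -0.0], [-0.001, -0.0, -1.0]]
force: [-0.5, -0.4, -3.6]
opening: 0.248
grasp_force: 30.0
```

```bash
python3 -m handwheel '[[-0.004,0.025,0.02,0,0,0],[-0.009,0.05,0.03,0,0,0],[-0.014,0.08,0.03,0,0,0],[-0.019,0.11,0.03,0,0,0],[-0.024,0.14,0.03,0,0,0],[-0.029,0.17,0.03,0,0,0],[-0.029,0.17,0.03,0,0,0],[-0.029,0.17,0.03,0,0,0]]'
python3 -m handwheel '[[-0.004,0.025,0,0,0,0],[-0.009,0.05,0,0,0,0],[-0.014,0.08,0,0,0,0],[-0.019,0.11,0,0,0,0],[-0.024,0.135,0,0,0,0],[-0.029,0.15,0,0,0,0],[-0.029,0.164,0,0,0,0],[-0.029,0.164,0,0,0,0]]'
python3 - <<'E'
from h import *
im,d=cap('top','t2.png')
im2,d2=cap('scene')
print('lid',rects('top',im,d,(105,150,60),(125,255,255),.17,2000,(60,100,300,400)))
P=cloud('top',d);print(world('top',[(150,200)],[d[200,150]]))
m=cv2.inRange(cv2.cvtColor(im2,cv2.COLOR_BGR2HSV),(105,150,60),(125,255,255))
Q=cloud('scene',d2)[(m>0)];Q=Q[(Q[:,1]>.15)&(Q[:,2]>.08)];print(len(Q),np.nanpercentile(Q[:,2],[10,50,90]),np.nanmean(Q,0))
A=np.c_[Q[:,:2]-np.mean(Q[:,:2],0),np.ones(len(Q))];print(np.linalg.lstsq(A,Q[:,2],rcond=None)[0])
E
```

```text
time_s: 5.12
position: [0.5362, 0.1719, 0.1937]
tcp_rot: [[-0.998, -0.057, -0.001], [-0.057, 0.998, -0.0], [0.001, -0.0, -1.0]]
force: [-0.1, -1.0, -2.6]
opening: 0.243
grasp_force: 30.0
time_s: 5.78
position: [0.5085, 0.336, 0.1936]
tcp_rot: [[-0.999, -0.054, 0.001], [-0.054, 0.999, 0.001], [-0.001, 0.001, -1.0]]
force: [0.9, 0.3, -3.0]
opening: 0.246
grasp_force: 30.0
lid [([509.3, 313.1], 205.8, 181.8, 3.7, 0.147, [163.0, 256.0])]
[[ 0.64829765  0.37098568 -0.00272522]]
3460 [0.14700663 0.14886093 0.15078016] [0.55951978 0.33762376 0.14888064]
[ 0.00318967 -0.00267908  0.14888064]
```

View pics/t2.png

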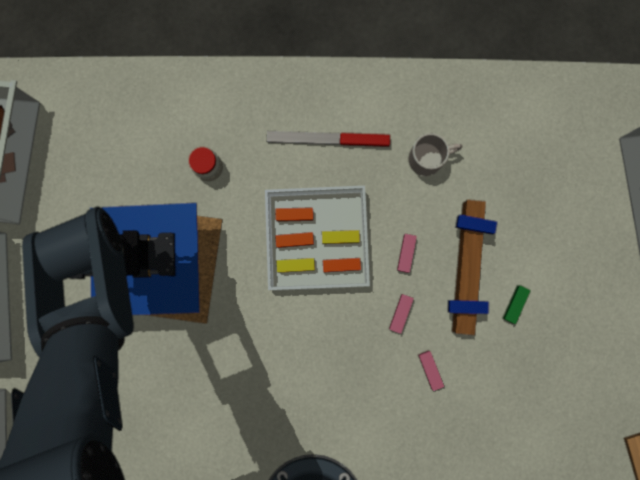

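The open tub holds orange bars at (295,214), (295,240) and (342,265), and yellow bars at (341,237) and (296,265). The place at (341,213) is empty. So there are three oranges and two blues. The lid hangs over the mat, so I'll lower it.

```bash
python3 -m handwheel '[[0,0,-0.02,0,0,0],[0,0,-0.04,0,0,0],[0,0,-0.06,0,0,0],[0,0,-0.08,0,0,0],[0,0,-0.095,0,0,0],[0,0,-0.108,0,0,0],[0,0,-0.114,0,0,0],[0,0,-0.118,0,0,0]]'
python3 -m handwheel '[[0,0,-0.002,0,0,0],[0,0,-0.004,0,0,0],[0,0,-0.006,0,0,0],[0,0,-0.008,0,0,0],[0,0,-0.01,0,0,0],[0,0,-0.01,0,0,0],[0,0,-0.01,0,0,0],[0,0,-0.01,0,0,0]]'
```

```text
time_s: 6.55
position: [0.5084, 0.3328, 0.0746]
tcp_rot: [[-0.999, -0.052, -0.002], [-0.052, 0.999, -0.001], [0.002, -0.001, -1.0]]
force: [0.3, -0.4, -3.4]
opening: 0.244
grasp_force: 30.0
time_s: 7.22
position: [0.5082, 0.3345, 0.0657]
tcp_rot: [[-0.999, -0.053, 0.0], [-0.053, 0.999, 0.0], [-0.0, 0.0, -1.0]]
force: [0.6, 0.3, -3.3]
opening: 0.25
grasp_force: 30.0
```

```bash
python3 -m handwheel '[[0,0,-0.0005,0,0,0],[0,0,-0.001,0,0,0],[0,0,-0.0015,0,0,0],[0,0,-0.002,0,0,0],[0,0,-0.0025,0,0,0],[0,0,-0.003,0,0,0],[0,0,-0.003,0,0,0],[0,0,-0.003,0,0,0]]'
```

```text
time_s: 7.88
position: [0.5083, 0.3346, 0.0653]
tcp_rot: [[-0.999, -0.053, 0.001], [-0.053, 0.999, 0.0], [-0.001, 0.0, -1.0]]
force: [-3.7, -1.5, 13.8]
opening: 0.245
grasp_force: 30.0
```

```bash
python3 -m handwheel '[[0,0,0.001,0,0,0],[0,0,0.002,0,0,0],[0,0,0.002,0,0,0],[0,0,0.002,0,0,0],[0,0,0.002,0,0,0],[0,0,0.002,0,0,0],[0,0,0.002,0,0,0],[0,0,0.002,0,0,0]]' 0
python3 -m handwheel '[[0,0,0.02,0,0,0],[0,0,0.05,0,0,0],[0,0,0.08,0,0,0],[0,0,0.11,0,0,0],[0,0,0.13,0,0,0],[0,0,0.135,0,0,0],[0,0,0.135,0,0,0],[0,0,0.135,0,0,0]]'
cat >> h.py <<'E'
def survey():
    im,d=cap('top')
    T=(225,160,410,315)
    print('or tub',rects('top',im,d,(2,170,60),(14,255,255),.031,100,T))
    print('ye tub',rects('top',im,d,(20,150,60),(35,255,255),.031,100,T))
    print('bl tub',rects('top',im,d,(105,150,30),(130,255,255),.031,100,T))
    B=(430,180,520,340)
    print('or beam',rects('top',im,d,(2,205,110),(12,255,255),.076,100,B))
    print('bl beam',rects('top',im,d,(105,150,30),(130,255,255),.076,100,B))
    return im,d
def st():
    s=bot.read_state();R=np.array(s['tcp_rot']);print(round(s['time_s'],2),np.round(s['position'],4),'yaw',round(np.degrees(np.arctan2(R[1,1],R[0,1])),1),'j',np.round(s['joint_positions'],0),'op',round(s['opening'],3),'gf',s['grasp_force'],'F',np.round(s['force'],1))
E
python3 - <<'E'
from h import *
im,d=survey();st()
# rim: white tub outline
hsv=cv2.cvtColor(im,cv2.COLOR_BGR2HSV);print(hsv[188,320],hsv[240,368],hsv[290,320],hsv[250,300],hsv[300,300])
cv2.imwrite('pics/tub.png',cv2.resize(im[175:305,250:385],None,fx=4,fy=4))
im2,d2=cap('scene');print('lid',rects('scene',im2,d2,(105,150,60),(125,255,255),.022,2000,(380,170,520,290)))
E
```

```text
time_s: 8.55
position: [0.5081, 0.3344, 0.0643]
tcp_rot: [[-0.999, -0.053, -0.0], [-0.053, 0.999, -0.0], [0.0, -0.0, -1.0]]
force: [-0.6, 0.4, -0.8]
opening: 0.5
grasp_force: 0.0
time_s: 9.22
position: [0.5074, 0.3341, 0.1986]
tcp_rot: [[-0.999, -0.053, -0.001], [-0.053, 0.999, -0.001], [0.001, -0.001, -1.0]]
force: [0.4, -0.1, -0.3]
opening: 0.498
grasp_force: 0.0
or tub [([616.9, 49.1], 76.9, 25.0, -87.4, 0.0316, [294.0, 214.0]), ([562.7, 47.8], 77.6, 24.4, -84.4, 0.0317, [294.0, 240.0]), ([511.5, -53.5], 75.1, 23.6, -85.4, 0.0315, [341.0, 265.0])]
ye tub [([570.4, -50.0], 76.3, 25.0, -86.4, 0.0315, [341.0, 237.0]), ([508.9, 43.8], 78.5, 24.2, -85.6, 0.0315, [295.0, 265.0])]
bl tub []
or beam []
bl beam [([596.6, -326.9], 78.3, 27.6, 78.9, 0.0767, [476.0, 224.0]), ([430.1, -310.3], 77.5, 24.2, -89.1, 0.0771, [468.0, 307.0])]
9.27 [0.507  0.3339 0.1978] yaw 93.0 j [ 23.  32.  87.   0.  61. -70.] op 0.5 gf 0.0 F [-0.5 -0.  -0.1]
[ 75  10 152] [40 24 95] [35 35 80] [ 53  16 144] [ 33  32 144]
lid [([508.6, 348.4], 211.4, 180.7, 3.3, 0.0203, [463.0, 237.0])]
```

View pics/tub.png

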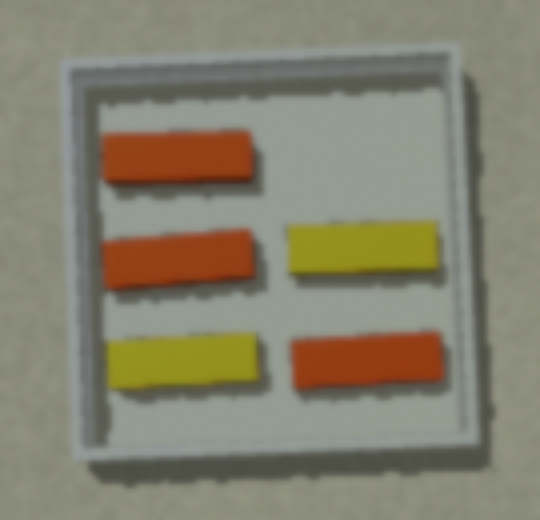

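```bash
python3 -m handwheel '[[0.004,-0.028,0,0,0,-0.035],[0.008,-0.056,0,0,0,-0.07],[0.012,-0.084,0,0,0,-0.11],[0.016,-0.112,0,0,0,-0.15],[0.02,-0.14,0,0,0,-0.19],[0.024,-0.168,0,0,0,-0.23],[0.028,-0.196,0,0,0,-0.27],[0.03,-0.22,0,0,0,-0.3]]'
python3 -m handwheel '[[0.004,-0.028,0,0,0,-0.035],[0.008,-0.056,0,0,0,-0.07],[0.012,-0.084,0,0,0,-0.11],[0.016,-0.112,0,0,0,-0.15],[0.02,-0.14,0,0,0,-0.19],[0.024,-0.168,0,0,0,-0.23],[0.028,-0.196,0,0,0,-0.27],[0.03,-0.22,0,0,0,-0.3]]'
python3 -m handwheel '[[0.004,-0.028,0,0,0,-0.035],[0.008,-0.056,0,0,0,-0.07],[0.012,-0.084,0,0,0,-0.11],[0.016,-0.112,0,0,0,-0.15],[0.02,-0.14,0,0,0,-0.19],[0.024,-0.168,0,0,0,-0.23],[0.028,-0.196,0,0,0,-0.27],[0.03,-0.221,0,0,0,-0.309]]' | head -2
python3 -m handwheel '[[0,0,-0.02,0,0,0],[0,0,-0.04,0,0,0],[0,0,-0.06,0,0,0],[0,0,-0.08,0,0,0],[0,0,-0.08,0,0,0],[0,0,-0.08,0,0,0],[0,0,-0.08,0,0,0],[0,0,-0.08,0,0,0]]' |head -1
python3 -c "
from h import *
st()"
```

```text
time_s: 9.98
position: [0.5376, 0.1126, 0.1977]
tcp_rot: [[-0.852, 0.524, -0.003], [0.524, 0.852, -0.0], [0.003, -0.002, -1.0]]
force: [1.1, -0.8, -0.1]
opening: 0.501
grasp_force: 0.0
time_s: 10.65
position: [0.5676, -0.1073, 0.1976]
tcp_rot: [[-0.407, 0.913, -0.003], [0.913, 0.407, 0.001], [0.002, -0.002, -1.0]]
force: [0.4, 0.2, -0.7]
opening: 0.501
grasp_force: 0.0
time_s: 11.32
position: [0.5975, -0.328, 0.197]
time_s: 11.98
11.98 [ 0.5988 -0.327   0.1206] yaw -11.1 j [-38.  43.  79.  -0.  58. -27.] op 0.499 gf 0.0 F [-0.4 -0.3  0. ]
```

```bash
python3 -m handwheel '[[-0.001,0,-0.01,0,0,0],[-0.001,0,-0.02,0,0,0],[-0.001,0,-0.03,0,0,0],[-0.001,0,-0.036,0,0,0],[-0.001,0,-0.04,0,0,0],[-0.001,0,-0.04,0,0,0],[-0.001,0,-0.04,0,0,0],[-0.001,0,-0.04,0,0,0]]' |head -2
python3 -m handwheel '[[0,0,0,0,0,0],[0,0,0,0,0,0],[0,0,0,0,0,0],[0,0,0,0,0,0],[0,0,0,0,0,0],[0,0,0,0,0,0],[0,0,0,0,0,0],[0,0,0,0,0,0]]' -1 |grep -v rot
python3 -m handwheel '[[0,0,0.005,0,0,0],[0,0,0.015,0,0,0],[0,0,0.03,0,0,0],[0,0,0.045,0,0,0],[0,0,0.06,0,0,0],[0,0,0.07,0,0,0],[0,0,0.07,0,0,0],[0,0,0.07,0,0,0]]'
```

```text
time_s: 12.65
position: [0.5974, -0.3268, 0.0797]
time_s: 13.32
position: [0.5974, -0.3268, 0.08]
force: [0.9, -0.0, 3.1]
opening: 0.294
grasp_force: 29.9
time_s: 13.98
position: [0.5972, -0.3267, 0.1503]
tcp_rot: [[0.193, 0.981, 0.001], [0.981, -0.193, -0.001], [-0.001, 0.001, -1.0]]
force: [-0.6, 0.2, -1.5]
opening: 0.301
grasp_force: 29.9
```

```bash
python3 -m handwheel '[[0.002,0.025,0,0,0,0.016],[0.005,0.06,0,0,0,0.032],[0.009,0.1,0,0,0,0.048],[0.013,0.14,0,0,0,0.064],[0.017,0.18,0,0,0,0.08],[0.02,0.22,0,0,0,0.1],[0.023,0.255,0,0,0,0.115],[0.025,0.28,0,0,0,0.126]]' | head -2
python3 -m handwheel '[[0,0,-0.01,0,0,0],[0,0,-0.03,0,0,0],[0,0,-0.045,0,0,0],[0,0,-0.055,0,0,0],[0,0,-0.06,0,0,0],[0,0,-0.06,0,0,0],[0,0,-0.06,0,0,0],[0,0,-0.06,0,0,0]]'
```

```text
time_s: 14.65
position: [0.6207, -0.0428, 0.1482]
time_s: 15.32
position: [0.6227, -0.0471, 0.0902]
tcp_rot: [[-0.057, 0.998, 0.001], [0.998, 0.057, -0.0], [-0.0, 0.001, -1.0]]
force: [-0.2, -0.4, -0.3]
opening: 0.293
grasp_force: 29.9
```

```bash
python3 -m handwheel '[[0.001,0,-0.015,0,0,0],[0.002,0,-0.03,0,0,0],[0.002,0,-0.04,0,0,0],[0.002,0,-0.047,0,0,0],[0.002,0,-0.051,0,0,0],[0.002,0,-0.053,0,0,0],[0.002,0,-0.0545,0,0,0],[0.002,0,-0.0555,0,0,0]]' |grep -v rot
python3 -m handwheel '[[0,0,-0.0005,0,0,0],[0,0,-0.0005,0,0,0],[0,0,-0.0005,0,0,0],[0,0,-0.0005,0,0,0],[0,0,-0.0005,0,0,0],[0,0,-0.0005,0,0,0],[0,0,-0.0005,0,0,0],[0,0,-0.0005,0,0,0]]' |grep -v rot
```

```text
time_s: 15.98
position: [0.6244, -0.0467, 0.0349]
force: [-2.6, 0.9, 8.2]
opening: 0.294
grasp_force: 30.0
time_s: 16.65
position: [0.6244, -0.0467, 0.0349]
force: [-2.2, 0.3, 6.1]
opening: 0.292
grasp_force: 29.9
```

```bash
python3 -m handwheel '[[0,0,0.0005,0,0,0],[0,0,0.0005,0,0,0],[0,0,0.0005,0,0,0],[0,0,0.0005,0,0,0],[0,0,0.0005,0,0,0],[0,0,0.0005,0,0,0],[0,0,0.0005,0,0,0],[0,0,0.0005,0,0,0]]' -0.2 |grep -v rot
python3 -m handwheel '[[0,0,0.01,0,0,0],[0,0,0.03,0,0,0],[0,0,0.06,0,0,0],[0,0.01,0.08,0,0,0],[-0.002,0.04,0.08,0,0,0],[-0.005,0.07,0.08,0,0,0],[-0.007,0.096,0.08,0,0,0],[-0.007,0.096,0.08,0,0,0]]' -0.08 |grep -v rot
python3 -c "
from h import *
survey();st()"
```

```text
time_s: 17.32
position: [0.6241, -0.0466, 0.0339]
force: [-0.3, 0.7, -0.2]
opening: 0.4
grasp_force: 0.0
time_s: 17.98
position: [0.6159, 0.054, 0.1151]
force: [-0.5, -0.7, -0.3]
opening: 0.461
grasp_force: 0.0
or tub [([511.7, -52.9], 76.4, 23.3, -85.6, 0.0316, [341.0, 265.0])]
ye tub [([570.6, -49.5], 76.8, 24.5, -87.2, 0.0315, [340.0, 237.0]), ([510.6, 17.1], 23.2, 21.1, 1.1, 0.0317, [308.0, 264.0])]
bl tub [([622.9, -48.8], 76.2, 24.7, -86.8, 0.0317, [340.0, 212.0])]
or beam []
bl beam [([430.1, -310.3], 77.5, 24.2, -89.1, 0.0766, [468.0, 307.0])]
18.03 [0.6166 0.0519 0.1149] yaw 3.5 j [-6. 39. 89.  0. 51. -9.] op 0.461 gf 0.0 F [ 0.8 -0.5  0.5]
```

```bash
python3 -m handwheel '[[0,-0.001,-0.015,0,0,0],[0,-0.001,-0.03,0,0,0],[0,-0.001,-0.045,0,0,0],[0,-0.001,-0.06,0,0,0],[0,-0.001,-0.07,0,0,0],[0,-0.001,-0.077,0,0,0],[0,-0.001,-0.08,0,0,0],[0,-0.001,-0.08,0,0,0]]' |grep -v rot
python3 -m handwheel '[[0,0,0,0,0,0],[0,0,0,0,0,0],[0,0,0,0,0,0],[0,0,0,0,0,0],[0,0,0,0,0,0],[0,0,0,0,0,0],[0,0,0,0,0,0],[0,0,0,0,0,0]]' -1 |grep -v rot
python3 -m handwheel '[[0,0,0.005,0,0,0],[0,0,0.015,0,0,0],[0,0,0.035,0,0,0],[0,0,0.06,0,0,0],[0,0,0.085,0,0,0],[0,0,0.105,0,0,0],[0,0,0.12,0,0,0],[0,0,0.12,0,0,0]]'|grep -v rot
```

```text
time_s: 18.7
position: [0.617, 0.048, 0.0336]
force: [-0.0, -0.6, 0.4]
opening: 0.462
grasp_force: 0.0
time_s: 19.37
position: [0.6178, 0.0484, 0.0349]
force: [0.8, 0.4, 5.3]
opening: 0.301
grasp_force: 29.9
time_s: 20.03
position: [0.6189, 0.0484, 0.1578]
force: [0.6, 0.2, -2.0]
opening: 0.294
grasp_force: 29.9
```

```bash
python3 -m handwheel '[[-0.006,-0.02,0,0,0,-0.01],[-0.013,-0.045,0,0,0,-0.02],[-0.02,-0.07,0,0,0,-0.03],[-0.028,-0.1,0,0,0,-0.04],[-0.037,-0.13,0,0,0,-0.05],[-0.045,-0.16,0,0,0,-0.06],[-0.053,-0.19,0,0,0,-0.07],[-0.06,-0.22,0,0,0,-0.0725]]' |grep -v rot
python3 -m handwheel '[[-0.009,-0.03,0,0,0,0],[-0.017,-0.06,0,0,0,0],[-0.026,-0.09,0,0,0,0],[-0.035,-0.115,0,0,0,0],[-0.041,-0.135,0,0,0,0],[-0.045,-0.146,0,0,0,0],[-0.045,-0.146,-0.02,0,0,0],[-0.045,-0.146,-0.04,0,0,0]]'|grep -v rot
python3 -m handwheel '[[0,0,-0.01,0,0,0],[0,0,-0.02,0,0,0],[0,0,-0.025,0,0,0],[0,0,-0.028,0,0,0],[0,0,-0.03,0,0,0],[0,0,-0.03,0,0,0],[0,0,-0.03,0,0,0],[0,0,-0.03,0,0,0]]'
python3 -c "
from h import *
st()"
```

```text
time_s: 20.7
position: [0.5554, -0.1723, 0.1529]
force: [0.2, 0.2, -1.3]
opening: 0.296
grasp_force: 29.9
time_s: 21.37
position: [0.5122, -0.3186, 0.1141]
force: [-0.0, 0.3, -2.6]
opening: 0.297
grasp_force: 29.9
time_s: 22.03
position: [0.5125, -0.3178, 0.0848]
tcp_rot: [[0.087, 0.996, 0.001], [0.996, -0.087, -0.001], [-0.001, 0.001, -1.0]]
force: [0.0, -0.2, -1.9]
opening: 0.298
grasp_force: 29.9
22.03 [ 0.5125 -0.3178  0.0848] yaw -5.0 j [-42.  41.  92.   0.  46. -37.] op 0.298 gf 29.897485971450806 F [ 0.  -0.2 -1.9]
```

```bash
python3 -m handwheel '[[0,0,-0.001,0,0,0],[0,0,-0.002,0,0,0],[0,0,-0.003,0,0,0],[0,0,-0.004,0,0,0],[0,0,-0.0045,0,0,0],[0,0,-0.005,0,0,0],[0,0,-0.005,0,0,0],[0,0,-0.005,0,0,0]]'|grep -v rot
```

```text
time_s: 22.7
position: [0.5121, -0.3176, 0.0799]
force: [-1.8, 0.7, 4.8]
opening: 0.3
grasp_force: 29.9
```

```bash
python3 -m handwheel '[[0,0,0.0005,0,0,0],[0,0,0.0005,0,0,0],[0,0,0.0005,0,0,0],[0,0,0.0005,0,0,0],[0,0,0.0005,0,0,0],[0,0,0.0005,0,0,0],[0,0,0.0005,0,0,0],[0,0,0.0005,0,0,0]]' 0 |grep -v rot
python3 -m handwheel '[[0,0,0.01,0,0,0],[0,0,0.03,0,0,0],[0,0,0.05,0,0,0],[-0.02,0.002,0.055,0,0,0.012],[-0.045,0.004,0.055,0,0,0.025],[-0.07,0.006,0.055,0,0,0.04],[-0.082,0.007,0.055,0,0,0.05],[-0.082,0.007,0.055,0,0,0.0515]]' |grep -v rot
python3 -m handwheel '[[0,0,-0.01,0,0,0],[0,0,-0.025,0,0,0],[0,0,-0.04,0,0,0],[0,0,-0.05,0,0,0],[0,0,-0.055,0,0,0],[0,0,-0.055,0,0,0],[0,0,-0.055,0,0,0],[0,0,-0.055,0,0,0]]' |grep -v rot
python3 -m handwheel '[[0,0,0,0,0,0],[0,0,0,0,0,0],[0,0,0,0,0,0],[0,0,0,0,0,0],[0,0,0,0,0,0],[0,0,0,0,0,0],[0,0,0,0,0,0],[0,0,0,0,0,0]]' -1 |grep -v rot
python3 -m handwheel '[[0,0,0.005,0,0,0],[0,0,0.015,0,0,0],[0,0,0.03,0,0,0],[0,0,0.045,0,0,0],[0,0,0.06,0,0,0],[0,0,0.07,0,0,0],[0,0,0.07,0,0,0],[0,0,0.07,0,0,0]]' |grep -v rot
```

```text
time_s: 23.37
position: [0.5121, -0.3176, 0.0794]
force: [-0.1, -0.2, 0.2]
opening: 0.502
grasp_force: 0.0
time_s: 24.03
position: [0.4275, -0.3095, 0.1352]
force: [0.3, 0.6, -0.3]
opening: 0.499
grasp_force: 0.0
time_s: 24.7
position: [0.4307, -0.3109, 0.0799]
force: [0.4, -0.0, 0.5]
opening: 0.5
grasp_force: 0.0
time_s: 25.37
position: [0.4302, -0.3108, 0.08]
force: [-1.9, 0.6, 5.6]
opening: 0.295
grasp_force: 29.9
time_s: 26.03
position: [0.4303, -0.3107, 0.1501]
force: [-0.4, -0.2, -1.2]
opening: 0.294
grasp_force: 29.9
```

```bash
python3 -m handwheel '[[0.01,0.015,0,0,0,0.003],[0.02,0.035,0,0,0,0.006],[0.032,0.06,0,0,0,0.01],[0.045,0.085,0,0,0,0.012],[0.06,0.115,0,0,0,0.015],[0.075,0.145,0,0,0,0.018],[0.09,0.17,0,0,0,0.02],[0.1,0.195,0,0,0,0.02]]' |grep -v rot
python3 -m handwheel '[[0.015,0.03,0,0,0,0],[0.03,0.06,0,0,0,0],[0.045,0.09,0,0,0,0],[0.06,0.12,0,0,0,0],[0.073,0.14,0,0,0,0],[0.083,0.155,0,0,0,0],[0.088,0.164,0,0,0,0],[0.088,0.164,-0.02,0,0,0]]' |grep -v rot
python3 -m handwheel '[[0,0,-0.02,0,0,0],[0,0,-0.04,0,0,0],[0,0,-0.05,0,0,0],[0,0,-0.06,0,0,0],[0,0,-0.07,0,0,0],[0,0,-0.075,0,0,0],[0,0,-0.08,0,0,0],[0,0,-0.08,0,0,0]]'
```

```text
time_s: 26.7
position: [0.5307, -0.1139, 0.1485]
force: [-0.5, -0.7, -0.5]
opening: 0.297
grasp_force: 29.9
time_s: 27.37
position: [0.6215, 0.0503, 0.1317]
force: [-0.1, 0.8, -0.9]
opening: 0.298
grasp_force: 29.9
time_s: 28.03
position: [0.6179, 0.0483, 0.049]
tcp_rot: [[-0.056, 0.998, -0.001], [0.998, 0.056, 0.0], [0.0, -0.001, -1.0]]
force: [-0.3, 0.7, 0.1]
opening: 0.293
grasp_force: 29.9
```

```bash
python3 -m handwheel '[[0,0,-0.004,0,0,0],[0,0,-0.008,0,0,0],[0,0,-0.011,0,0,0],[0,0,-0.0125,0,0,0],[0,0,-0.0135,0,0,0],[0,0,-0.0145,0,0,0],[0,0,-0.0145,0,0,0],[0,0,-0.0145,0,0,0]]' |grep -v rot
python3 -m handwheel '[[0,0,0,0,0,0],[0,0,0,0,0,0],[0,0,0,0,0,0],[0,0,0,0,0,0],[0,0,0,0,0,0],[0,0,0,0,0,0],[0,0,0,0,0,0],[0,0,0,0,0,0]]' -0.2 |grep -v rot
python3 -m handwheel '[[0,0,0.01,0,0,0],[0,0,0.03,0,0,0],[0,0,0.06,0,0,0],[-0.01,0,0.08,0,0,0.01],[-0.03,0,0.08,0,0,0.02],[-0.05,0,0.08,0,0,0.021],[-0.055,0,0.08,0,0,0.021],[-0.055,0,0.08,0,0,0.021]]' -0.08 |grep -v rot
python3 -c "
from h import *
survey();st()"
```

```text
time_s: 28.7
position: [0.6182, 0.0484, 0.0351]
force: [-0.3, -0.2, -1.5]
opening: 0.296
grasp_force: 29.9
time_s: 29.37
position: [0.6181, 0.0484, 0.0351]
force: [-0.3, 0.1, 0.2]
opening: 0.398
grasp_force: 0.0
time_s: 30.03
position: [0.5616, 0.0486, 0.1156]
force: [-0.3, 0.2, -0.5]
opening: 0.461
grasp_force: 0.0
or tub [([511.7, -52.9], 76.2, 23.2, -85.6, 0.0315, [341.0, 265.0])]
ye tub [([570.1, -49.5], 76.2, 25.5, -89.0, 0.0313, [340.0, 237.0])]
bl tub [([622.7, -47.6], 78.8, 24.4, -86.2, 0.0315, [340.0, 212.0])]
or beam [([512.5, -314.5], 77.5, 25.8, 83.8, 0.0767, [470.0, 266.0])]
bl beam []
30.08 [0.5635 0.0484 0.1156] yaw 5.6 j [ -6.  36.  97.   0.  47. -12.] op 0.462 gf 0.0 F [ 0.5 -0.8  0.7]
```

```bash
python3 -m handwheel '[[0,0,-0.015,0,0,0],[0,0,-0.03,0,0,0],[0,0,-0.045,0,0,0],[0,0,-0.06,0,0,0],[0,0,-0.07,0,0,0],[0,0,-0.077,0,0,0],[0,0,-0.081,0,0,0],[0,0,-0.081,0,0,0]]' |grep -v rot
python3 -m handwheel '[[0,0,0,0,0,0],[0,0,0,0,0,0],[0,0,0,0,0,0],[0,0,0,0,0,0],[0,0,0,0,0,0],[0,0,0,0,0,0],[0,0,0,0,0,0],[0,0,0,0,0,0]]' -1 |grep -v rot
python3 -m handwheel '[[0,0,0.005,0,0,0],[0,0,0.015,0,0,0],[0,0,0.035,0,0,0],[0,0,0.06,0,0,0],[0,0,0.085,0,0,0],[0,0,0.105,0,0,0],[0,0,0.12,0,0,0],[0,0,0.12,0,0,0]]'|grep -v rot
```

```text
time_s: 30.75
position: [0.5633, 0.0484, 0.0333]
force: [0.1, 0.2, 0.4]
opening: 0.46
grasp_force: 0.0
time_s: 31.42
position: [0.5637, 0.0484, 0.0348]
force: [0.2, 0.1, 6.4]
opening: 0.3
grasp_force: 30.0
time_s: 32.08
position: [0.5648, 0.0483, 0.1576]
force: [1.2, 0.4, -2.1]
opening: 0.294
grasp_force: 30.0
```

```bash
python3 -m handwheel '[[0.001,-0.02,0,0,0,-0.01],[0.003,-0.045,0,0,0,-0.02],[0.006,-0.07,0,0,0,-0.03],[0.009,-0.1,0,0,0,-0.045],[0.012,-0.13,0,0,0,-0.06],[0.015,-0.16,0,0,0,-0.07],[0.017,-0.19,0,0,0,-0.08],[0.019,-0.22,0,0,0,-0.091]]' |grep -v rot
python3 -m handwheel '[[0.002,-0.03,0,0,0,0],[0.004,-0.06,0,0,0,0],[0.006,-0.09,0,0,0,0],[0.008,-0.115,0,0,0,0],[0.01,-0.137,0,0,0,0],[0.011,-0.15,0,0,0,0],[0.011,-0.155,-0.02,0,0,0],[0.011,-0.155,-0.04,0,0,0]]'|grep -v rot
python3 -m handwheel '[[0,0,-0.01,0,0,0],[0,0,-0.02,0,0,0],[0,0,-0.025,0,0,0],[0,0,-0.028,0,0,0],[0,0,-0.03,0,0,0],[0,0,-0.03,0,0,0],[0,0,-0.03,0,0,0],[0,0,-0.03,0,0,0]]'
```

```text
time_s: 32.75
position: [0.5811, -0.1726, 0.1528]
force: [-0.2, -0.2, -0.5]
opening: 0.296
grasp_force: 30.0
time_s: 33.42
position: [0.5936, -0.3287, 0.1141]
force: [0.5, -0.2, -1.7]
opening: 0.297
grasp_force: 30.0
time_s: 34.08
position: [0.5936, -0.3268, 0.0849]
tcp_rot: [[0.084, 0.996, 0.001], [0.996, -0.084, -0.001], [-0.001, 0.001, -1.0]]
force: [0.1, -0.5, -1.1]
opening: 0.293
grasp_force: 30.0
```

```bash
python3 -m handwheel '[[0,0,-0.001,0,0,0],[0,0,-0.002,0,0,0],[0,0,-0.003,0,0,0],[0,0,-0.004,0,0,0],[0,0,-0.0045,0,0,0],[0,0,-0.005,0,0,0],[0,0,-0.005,0,0,0],[0,0,-0.005,0,0,0]]'|grep -v rot
python3 -m handwheel '[[0,0,0,0,0,0],[0,0,0,0,0,0],[0,0,0,0,0,0],[0,0,0,0,0,0],[0,0,0,0,0,0],[0,0,0,0,0,0],[0,0,0,0,0,0],[0,0,0,0,0,0]]' -0.08 |grep -v rot
python3 -m handwheel '[[0,0,0.01,0,0,0],[0,0,0.03,0,0,0],[0,0,0.05,0,0,0],[0,0,0.06,0,0,0],[-0.01,0.03,0.06,0,0,0.01],[-0.02,0.065,0.06,0,0,0.02],[-0.03,0.1,0.06,0,0,0.03],[-0.04,0.135,0.06,0,0,0.04]]' |grep -v rot
python3 -m handwheel '[[-0.01,0.035,0,0,0,0.01],[-0.02,0.07,0,0,0,0.02],[-0.03,0.105,0,0,0,0.03],[-0.041,0.138,0,0,0,0.04],[-0.041,0.138,-0.01,0,0,0.04],[-0.041,0.138,-0.02,0,0,0.04],[-0.041,0.138,-0.03,0,0,0.04],[-0.041,0.138,-0.03,0,0,0.04]]' |grep -v rot
python3 -c "
from h import *
survey();st()"
```

```text
time_s: 34.75
position: [0.5931, -0.3267, 0.0798]
force: [-2.1, 0.7, 6.1]
opening: 0.296
grasp_force: 30.0
time_s: 35.42
position: [0.5931, -0.3266, 0.0789]
force: [-0.4, -0.4, -0.4]
opening: 0.457
grasp_force: 0.0
time_s: 36.08
position: [0.5525, -0.1906, 0.1396]
force: [0.8, 0.1, -0.9]
opening: 0.461
grasp_force: 0.0
time_s: 36.75
position: [0.512, -0.0544, 0.1073]
force: [0.4, -0.8, -0.0]
opening: 0.458
grasp_force: 0.0
or tub []
ye tub [([507.8, 57.2], 50.8, 23.3, -88.9, 0.0314, [288.0, 265.0])]
bl tub [([631.9, -47.5], 74.6, 6.3, -85.7, 0.0319, [340.0, 208.0]), ([616.5, 45.9], 74.7, 23.6, -89.1, 0.0313, [295.0, 215.0])]
or beam [([593.3, -325.6], 77.0, 26.1, 85.3, 0.0768, [475.0, 226.0]), ([512.5, -314.5], 77.5, 25.8, 83.8, 0.0768, [470.0, 266.0])]
bl beam []
36.8 [ 0.5122 -0.0547  0.1078] yaw 4.3 j [-19.  34. 105.  -0.  41. -23.] op 0.463 gf 0.0 F [-0.1  0.1 -0.1]
```

Descend to z = 0.036, grip and lift.

```bash
python3 -m handwheel '[[0,0.001,-0.015,0,0,0],[0,0.001,-0.03,0,0,0],[0,0.001,-0.045,0,0,0],[0,0.001,-0.058,0,0,0],[0,0.001,-0.067,0,0,0],[0,0.001,-0.072,0,0,0],[0,0.001,-0.072,0,0,0],[0,0.001,-0.072,0,0,0]]' |grep -v rot
python3 -m handwheel '[[0,0,0,0,0,0],[0,0,0,0,0,0],[0,0,0,0,0,0],[0,0,0,0,0,0],[0,0,0,0,0,0],[0,0,0,0,0,0],[0,0,0,0,0,0],[0,0,0,0,0,0]]' -1 |grep -v rot
python3 -m handwheel '[[0,0,0.005,0,0,0],[0,0,0.015,0,0,0],[0,0,0.035,0,0,0],[0,0,0.06,0,0,0],[0,0,0.085,0,0,0],[0,0,0.105,0,0,0],[0,0,0.12,0,0,0],[0,0,0.12,0,0,0]]'|grep -v rot
```

```text
time_s: 37.47
position: [0.5124, -0.0531, 0.0371]
force: [-0.8, -0.0, -0.0]
opening: 0.462
grasp_force: 0.0
time_s: 38.13
position: [0.5125, -0.0527, 0.0377]
force: [0.1, 0.4, 5.6]
opening: 0.301
grasp_force: 30.0
time_s: 38.8
position: [0.5137, -0.053, 0.1604]
force: [-0.5, -0.5, -1.0]
opening: 0.295
grasp_force: 30.0
```

```bash
python3 -m handwheel '[[-0.005,-0.018,0,0,0,-0.01],[-0.013,-0.04,0,0,0,-0.02],[-0.022,-0.07,0,0,0,-0.03],[-0.032,-0.105,0,0,0,-0.04],[-0.043,-0.14,0,0,0,-0.05],[-0.054,-0.175,0,0,0,-0.06],[-0.064,-0.21,0,0,0,-0.07],[-0.072,-0.237,0,0,0,-0.0795]]' |grep -v rot
python3 -m handwheel '[[-0.006,-0.015,0,0,0,0],[-0.008,-0.022,0,0,0,0],[-0.008,-0.022,-0.015,0,0,0],[-0.008,-0.022,-0.03,0,0,0],[-0.008,-0.022,-0.045,0,0,0],[-0.008,-0.022,-0.055,0,0,0],[-0.008,-0.022,-0.065,0,0,0],[-0.008,-0.022,-0.07,0,0,0]]'|grep -v rot
python3 -m handwheel '[[0,0,-0.001,0,0,0],[0,0,-0.002,0,0,0],[0,0,-0.003,0,0,0],[0,0,-0.003,0,0,0],[0,0,-0.003,0,0,0],[0,0,-0.003,0,0,0],[0,0,-0.003,0,0,0],[0,0,-0.003,0,0,0]]'
```

```text
time_s: 39.47
position: [0.4388, -0.2918, 0.1562]
force: [0.5, -0.0, -1.7]
opening: 0.294
grasp_force: 30.0
time_s: 40.13
position: [0.4317, -0.3104, 0.0856]
force: [-0.4, 0.1, -0.3]
opening: 0.3
grasp_force: 30.0
time_s: 40.8
position: [0.4322, -0.3117, 0.0843]
tcp_rot: [[0.083, 0.997, 0.0], [0.997, -0.083, -0.0], [-0.0, 0.0, -1.0]]
force: [0.2, 0.0, -0.9]
opening: 0.296
grasp_force: 30.0
```

```bash
python3 -m handwheel '[[0,0,-0.0005,0,0,0],[0,0,-0.001,0,0,0],[0,0,-0.0015,0,0,0],[0,0,-0.002,0,0,0],[0,0,-0.002,0,0,0],[0,0,-0.002,0,0,0],[0,0,-0.002,0,0,0],[0,0,-0.002,0,0,0]]'|grep -v rot
```

```text
time_s: 41.47
position: [0.4321, -0.3116, 0.0827]
force: [-1.4, 0.7, 5.4]
opening: 0.3
grasp_force: 30.0
```

```bash
python3 -m handwheel '[[0,0,0,0,0,0],[0,0,0,0,0,0],[0,0,0,0,0,0],[0,0,0,0,0,0],[0,0,0,0,0,0],[0,0,0,0,0,0],[0,0,0,0,0,0],[0,0,0,0,0,0]]' -0.08 |grep -v rot
python3 -m handwheel '[[0,0,0.01,0,0,0],[0,0,0.03,0,0,0],[0,0,0.05,0,0,0],[0,0,0.075,0,0,0],[0.006,0.02,0.1,0,0,0.03],[0.012,0.05,0.12,0,0,0.06],[0.018,0.08,0.12,0,0,0.1],[0.024,0.11,0.12,0,0,0.14]]' 0.3 |grep -v rot
python3 -m handwheel '[[0.004,0.03,0,0,0,0.045],[0.008,0.06,0,0,0,0.09],[0.012,0.09,0,0,0,0.13],[0.016,0.12,0,0,0,0.17],[0.02,0.15,0,0,0,0.21],[0.024,0.18,0,0,0,0.25],[0.026,0.21,0,0,0,0.29],[0.028,0.24,0,0,0,0.33]]' |grep -v rot
python3 -m handwheel '[[0.004,0.03,0,0,0,0.045],[0.008,0.06,0,0,0,0.09],[0.012,0.09,0,0,0,0.13],[0.016,0.12,0,0,0,0.17],[0.018,0.14,0,0,0,0.21],[0.02,0.15,0,0,0,0.25],[0.02,0.16,0,0,0,0.29],[0.02,0.17,0,0,0,0.33]]' |grep -v rot
python3 - <<'E'
from h import *
im,d=survey();cv2.imwrite('pics/t5.png',im);st()
print('lid',rects('top',im,d,(105,150,60),(125,255,255),.018,1500,(60,150,260,400)))
print('knob',rects('top',im,d,(8,100,100),(22,255,255),.048,60,(90,180,230,340),(.03,.07)))
E
```

```text
time_s: 42.13
position: [0.4321, -0.3116, 0.082]
force: [-0.2, -0.1, 0.0]
opening: 0.458
grasp_force: 0.0
time_s: 42.8
position: [0.457, -0.2012, 0.2045]
force: [0.7, -0.3, -0.3]
opening: 0.645
grasp_force: 0.0
time_s: 43.47
position: [0.4841, 0.0399, 0.2029]
force: [0.8, -0.2, -0.2]
opening: 0.648
grasp_force: 0.0
time_s: 44.13
position: [0.5039, 0.2094, 0.2028]
force: [-0.0, -0.6, 0.5]
opening: 0.648
grasp_force: 0.0
or tub []
ye tub [([570.4, -50.6], 75.1, 25.0, -86.4, 0.0312, [341.0, 237.0]), ([509.0, 43.8], 78.5, 24.1, -85.8, 0.0318, [295.0, 265.0])]
bl tub [([622.8, -48.9], 76.1, 24.4, -86.2, 0.0313, [340.0, 212.0]), ([616.5, 45.9], 74.7, 23.6, -89.1, 0.0316, [295.0, 214.0])]
or beam [([593.6, -325.6], 77.0, 25.4, 85.3, 0.0768, [475.0, 226.0]), ([512.6, -314.8], 77.3, 25.5, 84.6, 0.0769, [470.0, 266.0]), ([432.2, -310.2], 77.1, 25.5, 85.2, 0.0767, [468.0, 305.0])]
bl beam []
44.18 [0.504  0.2108 0.2028] yaw 87.4 j [ 11.  28.  96.   0.  56. -76.] op 0.651 gf 0.0 F [0.1 1.1 0.3]
lid []
knob []
```

View pics/t5.png

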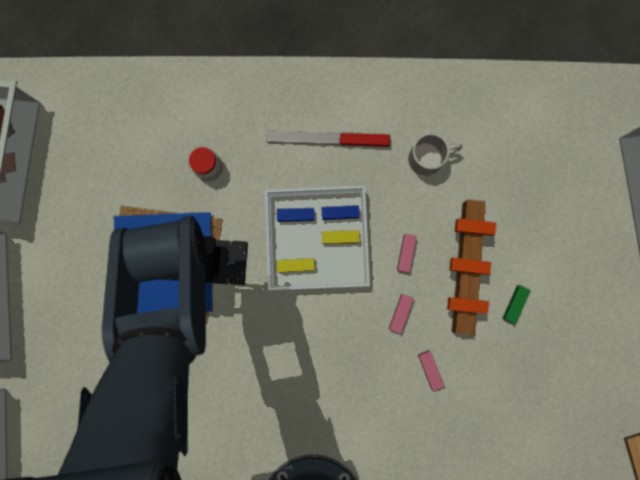

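All the bars are placed: orange at (476,227), (470,266) and (468,305) on the beam, blue at (295,214) and (340,212) in the tub next to the yellows. The arm hides the lid in the top view, so I'll locate it with the scene camera.

```bash
python3 - <<'E'
from h import *
im,d=cap('scene','s5.png')
Q=cloud('scene',d);hsv=cv2.cvtColor(im,cv2.COLOR_BGR2HSV)
b=cv2.inRange(hsv,(105,130,40),(125,255,255));b[:, :380]=0
n,l,st_,_=cv2.connectedComponentsWithStats(b);i=1+np.argmax(st_[1:,4]);v,u=np.nonzero(l==i)
p=world('scene',np.c_[u,v],z=.018)[:,:2]*1000
print('lid',cv2.minAreaRect(p.astype(np.float32)),np.nanmedian(Q[l==i][:,2]))
x=Q[...];m=(Q[...,2]>.035)&(Q[...,2]<.06)&(Q[...,1]>.22)&(Q[...,1]<.45)&(Q[...,0]>.42)&(Q[...,0]<.6)
print('knob',m.sum(),np.nanmedian(Q[m],0)); 
v,u=np.nonzero(m&(Q[...,2]>.043));
if len(u):p=world('scene',np.c_[u,v],z=.048)[:,:2]*1000;print(cv2.minAreaRect(p.astype(np.float32)))
cv2.imwrite('pics/s5c.png',cv2.resize(im[170:310,370:540],None,fx=3,fy=3))
E
```

```text
lid ((506.863037109375, 334.22943115234375), (213.6529541015625, 213.1897735595703), 3.335120439529419) 0.020264534994585356
knob 196 [0.51148498 0.33161859 0.04943385]
((507.4253845214844, 333.1097717285156), (54.01252365112305, 23.421985626220703), 2.5513968467712402)
```

View pics/s5c.png

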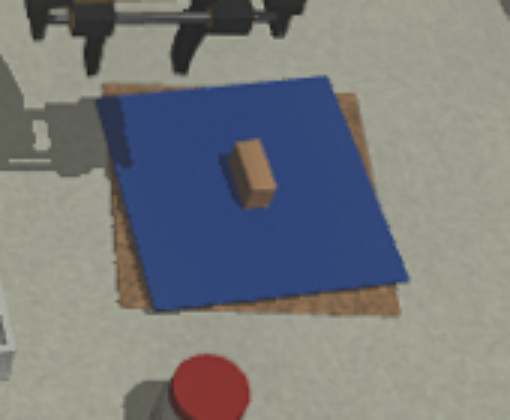

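The lid is on the mat at about (507,334) mm, yaw 3°, with the knob at crop (253,173). It hasn't been knocked. Picking it up.

```bash
python3 -m handwheel '[[0.001,0.03,0,0,0,0.02],[0.002,0.06,0,0,0,0.03],[0.003,0.09,0,0,0,0.04],[0.004,0.115,0,0,0,0.049],[0.004,0.124,-0.02,0,0,0.049],[0.004,0.124,-0.05,0,0,0.049],[0.004,0.124,-0.08,0,0,0.049],[0.004,0.124,-0.1,0,0,0.049]]' |grep -v rot
python3 -m handwheel '[[0,0,-0.012,0,0,0],[0,0,-0.024,0,0,0],[0,0,-0.036,0,0,0],[0,0,-0.046,0,0,0],[0,0,-0.051,0,0,0],[0,0,-0.053,0,0,0],[0,0,-0.053,0,0,0],[0,0,-0.053,0,0,0]]' |grep -v rot
python3 -m handwheel '[[0,0,0,0,0,0],[0,0,0,0,0,0],[0,0,0,0,0,0],[0,0,0,0,0,0],[0,0,0,0,0,0],[0,0,0,0,0,0],[0,0,0,0,0,0],[0,0,0,0,0,0]]' -1 |grep -v rot
python3 -m handwheel '[[0,0,0,0,0,0],[0,0,0,0,0,0],[0,0,0,0,0,0],[0,0,0,0,0,0],[0,0,0,0,0,0],[0,0,0,0,0,0],[0,0,0,0,0,0],[0,0,0,0,0,0]]' -1
```

```text
time_s: 44.9
position: [0.507, 0.3316, 0.1002]
force: [-0.3, -0.0, -0.2]
opening: 0.652
grasp_force: 0.0
time_s: 45.57
position: [0.5085, 0.3326, 0.0496]
force: [-0.1, 1.0, -0.4]
opening: 0.65
grasp_force: 0.0
time_s: 46.23
position: [0.5082, 0.3327, 0.0492]
force: [-0.2, 0.5, 0.8]
opening: 0.255
grasp_force: 30.0
time_s: 46.9
position: [0.5082, 0.3326, 0.0492]
tcp_rot: [[-0.999, -0.044, 0.0], [-0.044, 0.999, 0.0], [-0.0, 0.0, -1.0]]
force: [-0.6, 1.6, 1.5]
opening: 0.249
grasp_force: 30.0
```

```bash
python3 -m handwheel '[[0,0,0.005,0,0,0],[0,0,0.015,0,0,0],[0,0,0.03,0,0,0],[0,0,0.05,0,0,0],[0,0,0.07,0,0,0],[0,0,0.09,0,0,0],[0,0,0.105,0,0,0],[0,0,0.11,0,0,0]]' 
python3 - <<'E'
from h import *
for cam,roi in(('top',(255,170,385,310)),('scene',(255,190,400,320))):
    im,d=cap(cam);Q=cloud(cam,d);u0,v0,u1,v1=roi
    m=(np.abs(Q[...,2]-.05)<.007);k=np.zeros_like(m);k[v0:v1,u0:u1]=1;m&=k
    m=cv2.morphologyEx(m.astype(np.uint8),cv2.MORPH_CLOSE,np.ones((3,3)))
    n,l,s,_=cv2.connectedComponentsWithStats(m);i=1+np.argmax(s[1:,4]);v,u=np.nonzero(l==i)
    p=world(cam,np.c_[u,v],z=.05)[:,:2]*1000
    print(cam,len(u),cv2.minAreaRect(p.astype(np.float32)))
    if cam=='scene':
        b=cv2.inRange(cv2.cvtColor(im,cv2.COLOR_BGR2HSV),(105,130,40),(125,255,255));b[:,:380]=0
        n,l,s,_=cv2.connectedComponentsWithStats(b);i=1+np.argmax(s[1:,4]);v,u=np.nonzero(l==i);z=np.nanmedian(Q[l==i][:,2])
        print('held lid',z,cv2.minAreaRect((world(cam,np.c_[u,v],z=z)[:,:2]*1000).astype(np.float32)))
st()
E
```

```text
time_s: 47.57
position: [0.509, 0.3324, 0.1618]
tcp_rot: [[-0.999, -0.044, 0.003], [-0.044, 0.999, 0.001], [-0.004, 0.001, -1.0]]
force: [0.7, 0.1, -2.6]
opening: 0.249
grasp_force: 30.0
top 1200 ((567.4718627929688, 0.02127838134765625), (211.21859741210938, 211.19964599609375), 3.3713278770446777)
scene 1153 ((566.2722778320312, 1.7371597290039062), (216.52627563476562, 211.76780700683594), 3.5141100883483887)
held lid 0.13286302345504913 ((544.4261474609375, 333.1138916015625), (145.28872680664062, 212.84942626953125), 3.1046864986419678)
47.67 [0.5084 0.3323 0.1602] yaw 92.5 j [ 23.  35.  89.  -0.  56. -70.] op 0.251 gf 29.972151867114007 F [ 0.6 -0.6 -3.6]
```

```bash
python3 -m handwheel '[[0.004,-0.02,0,0,0,0.001],[0.008,-0.045,0,0,0,0.002],[0.012,-0.07,0,0,0,0.003],[0.017,-0.097,0,0,0,0.004],[0.022,-0.124,0,0,0,0.005],[0.026,-0.147,0,0,0,0.006],[0.029,-0.163,0,0,0,0.007],[0.03,-0.17,0,0,0,0.007]]' |grep -v rot
python3 -m handwheel '[[0.004,-0.02,0,0,0,0],[0.008,-0.045,0,0,0,0],[0.012,-0.07,0,0,0,0],[0.017,-0.097,0,0,0,0],[0.022,-0.12,0,0,0,0],[0.026,-0.14,0,0,0,0],[0.028,-0.155,0,0,0,0],[0.029,-0.162,0,0,0,0]]'|grep -v rot
python3 -m handwheel '[[0,0,-0.01,0,0,0],[0,0,-0.02,0,0,0],[0,0,-0.03,0,0,0],[0,0,-0.035,0,0,0],[0,0,-0.04,0,0,0],[0,0,-0.045,0,0,0],[0,0,-0.045,0,0,0],[0,0,-0.045,0,0,0]]'
python3 - <<'E'
from h import *
st()
im,d=cap('scene');Q=cloud('scene',d)
b=cv2.inRange(cv2.cvtColor(im,cv2.COLOR_BGR2HSV),(105,130,40),(125,255,255));b[:,:260]=0;b[:,400:]=0
n,l,s,_=cv2.connectedComponentsWithStats(b);i=1+np.argmax(s[1:,4]);v,u=np.nonzero(l==i);q=Q[l==i];q=q[q[:,2]>.03];z=np.nanmedian(q[:,2])
A=np.c_[q[:,:2]-q[:,:2].mean(0),np.ones(len(q))];print(np.linalg.lstsq(A,q[:,2],rcond=None)[0])
print('held lid',z,cv2.minAreaRect((world('scene',np.c_[u,v],z=z)[:,:2]*1000).astype(np.float32)))
E
```

```text
time_s: 48.33
position: [0.5376, 0.1598, 0.1576]
force: [-0.7, 0.1, -2.8]
opening: 0.249
grasp_force: 30.0
time_s: 49.0
position: [0.567, -0.0011, 0.1581]
force: [0.8, 0.8, -2.6]
opening: 0.252
grasp_force: 30.0
time_s: 49.67
position: [0.567, 0.0008, 0.1138]
tcp_rot: [[-0.998, -0.059, -0.0], [-0.059, 0.998, 0.0], [0.0, 0.0, -1.0]]
force: [0.6, -0.4, -3.2]
opening: 0.249
grasp_force: 30.0
49.67 [0.567  0.0008 0.1138] yaw 93.4 j [ -11.   37.   97.    0.   47. -105.] op 0.249 gf 29.972262675873935 F [ 0.6 -0.4 -3.2]
[-0.00225518  0.00037513  0.08448497]
held lid 0.08450927501566745 ((607.084228515625, 3.112091064453125), (135.91842651367188, 212.44944763183594), 3.7449803352355957)
```

```bash
python3 -m handwheel '[[-0.001,0,-0.004,0,0,0],[-0.001,0,-0.008,0,0,0],[-0.001,0,-0.012,0,0,0],[-0.001,0,-0.015,0,0,0],[-0.001,0,-0.018,0,0,0],[-0.001,0,-0.02,0,0,0],[-0.001,0,-0.022,0,0,0],[-0.001,0,-0.023,0,0,0]]' |grep -v rot
python3 -m handwheel '[[0,0,-0.001,0,0,0],[0,0,-0.002,0,0,0],[0,0,-0.0025,0,0,0],[0,0,-0.003,0,0,0],[0,0,-0.003,0,0,0],[0,0,-0.003,0,0,0],[0,0,-0.003,0,0,0],[0,0,-0.003,0,0,0]]'
```

```text
time_s: 50.38
position: [0.566, 0.0004, 0.0907]
force: [-0.4, -0.1, -2.9]
opening: 0.253
grasp_force: 30.0
time_s: 51.05
position: [0.5661, 0.0004, 0.0881]
tcp_rot: [[-0.998, -0.058, 0.0], [-0.058, 0.998, -0.0], [-0.0, -0.0, -1.0]]
force: [-0.3, 0.7, -3.0]
opening: 0.25
grasp_force: 30.0
```

```bash
python3 -m handwheel '[[0,0,-0.0005,0,0,0],[0,0,-0.001,0,0,0],[0,0,-0.0015,0,0,0],[0,0,-0.0018,0,0,0],[0,0,-0.0018,0,0,0],[0,0,-0.0018,0,0,0],[0,0,-0.0018,0,0,0],[0,0,-0.0018,0,0,0]]'|grep -v rot
```

```text
time_s: 51.72
position: [0.5662, 0.0004, 0.0871]
force: [-0.4, 0.0, 6.0]
opening: 0.25
grasp_force: 30.0
```

Seated at z = 0.087. Release, retreat and verify.

```bash
python3 -m handwheel '[[0,0,0.0005,0,0,0],[0,0,0.0005,0,0,0],[0,0,0.0005,0,0,0],[0,0,0.0005,0,0,0],[0,0,0.0005,0,0,0],[0,0,0.0005,0,0,0],[0,0,0.0005,0,0,0],[0,0,0.0005,0,0,0]]' 0.2 |grep -v rot
python3 -m handwheel '[[0,0,0.015,0,0,0],[0,0,0.04,0,0,0],[0,0,0.07,0,0,0],[0,0,0.1,0,0,0],[0,0,0.13,0,0,0],[0,0.03,0.14,0,0,0],[0,0.06,0.14,0,0,0],[-0.01,0.09,0.14,0,0,0]]'|grep -v rot
python3 -m handwheel '[[-0.01,0.03,0,0,0,0],[-0.02,0.06,0,0,0,0],[-0.03,0.09,0,0,0,0],[-0.04,0.12,0,0,0,0],[-0.05,0.15,0,0,0,0],[-0.06,0.18,0,0,0,0],[-0.07,0.21,0,0,0,0],[-0.07,0.22,0,0,0,0]]'|grep -v rot
python3 - <<'E'
from h import *
im,d=survey();cv2.imwrite('pics/end.png',im)
print('lid',rects('top',im,d,(105,150,60),(125,255,255),.056,2000))
print('knob',rects('top',im,d,(5,60,60),(20,255,255),.086,50,(290,210,345,260)));st()
Q=cloud('top',d)
for p in [(275,195),(360,195),(275,283),(362,283)]: print(np.nanmedian(Q[p[1]-4:p[1]+5,p[0]-4:p[0]+5,2]))
E
```

```text
time_s: 52.38
position: [0.5661, 0.0004, 0.0867]
force: [-0.0, -0.5, 0.7]
opening: 0.597
grasp_force: 0.0
time_s: 53.05
position: [0.5586, 0.0908, 0.2285]
force: [0.3, 0.2, -0.3]
opening: 0.601
grasp_force: 0.0
time_s: 53.72
position: [0.4836, 0.3139, 0.2267]
force: [-0.0, -0.4, 0.2]
opening: 0.603
grasp_force: 0.0
or tub []
ye tub []
bl tub [([569.0, -1.1], 215.2, 215.1, -86.4, 0.0566, [317.0, 238.0])]
or beam [([593.6, -325.6], 77.0, 25.4, 85.3, 0.077, [475.0, 226.0]), ([512.6, -314.8], 77.3, 25.5, 84.6, 0.0768, [470.0, 266.0]), ([432.2, -310.2], 77.1, 25.5, 85.2, 0.0769, [468.0, 305.0])]
bl beam []
lid [([566.7, -1.6], 211.1, 210.9, -86.4, 0.0566, [317.0, 238.0])]
knob [([566.2, -2.1], 48.9, 20.3, 1.1, 0.0862, [317.0, 236.0])]
53.77 [0.4849 0.3141 0.2268] yaw 93.6 j [ 22.  28.  90.   0.  62. -72.] op 0.599 gf 0.0 F [0.7 0.5 0.3]
0.056733061072230015
0.056872301929643786
0.056660102575699436
0.05612162005755646
```

View pics/end.png

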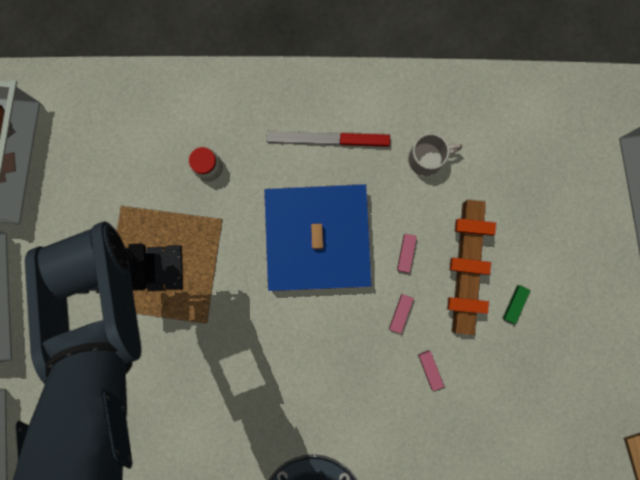

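The lid is home and level at (317,238), its top at z 0.0566 at all four corners. The oranges are on the beam at (475,226), (470,266) and (468,305), and the jar, mug and file are where they started. Handing in.

```bash
python3 -c "
from h import *
print(bot.hand_in())"
```

```text
the job is handed in; nothing more can be done
None
```

I handed the job in at about 54 s, and no verdict came back: the three orange bars lie about 80 mm apart across the beam, both blue bars joined the two yellows on the tub floor, the lid is back home on the tub, and the jar, mug and file look unmoved in the last picture.

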